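# Feel the gap of a plate clamp with a gauge blade

## Task

Take the plain gauge blade (the one with the tall, narrow grip, not the toothed comb beside it) out of its holder and slide it straight down between the two upright plates of the floating clamp until it drags snugly on both plates; do not force it or push it down to the clamp's foot. Stop at that depth and finish while still holding the blade there, upright and still, in the gripper. Leave the comb and the other things on the bench as they are.

Things in the scene. Friction and masses are not known exactly. Their poses are not given: they have to be found in the camera images.
- gauge: Plain gauge blade, rigid, about 60 g, upright in one of the holder's slots. Origin: centre of its lower edge; z up, x along its width, y through its thickness. Steel blade 34 (x) x 5 (y) mm, z = 0 to 95 mm; black grip 30 (x) x 12 (y) mm, z = 95 to 137 mm, to be grasped across y from above. Same after a half turn about z.
- gauge_tip (a point): Centre of the gauge blade's lower edge (the body's origin). It first touches both plates about 41 to 66 mm below their top edges; from there the pressure on the plates rises about 0.7 N per mm of depth, and the push needed to slide it down about 1 N per mm (it eases once the blade stops). A snug drag is a push of about 3 to 6 N.
- gauge_handle (a point): Centre of the gauge blade's grip, 116 mm above the lower edge.
- comb: Toothed comb, the gauge's neighbour in the holder, to be left there: five steel teeth below, and a low, wide black crosspiece 46 (x) x 12 (y) x 22 mm. Origin: centre of its tooth ends; the top of the crosspiece is 99 mm above it. Axes as the gauge's.
- holder: Fixed grey block 150 (x) x 56 (y) x 60 mm high with two slots in its top, 36 (x) x 7 (y) mm and 50 mm deep, centred at x = -32 and x = +32 mm. Origin: centre of its underside. Gauge and comb stand in the slots (which is in which varies), their lower edges 10 mm and the gauge's grip 105 to 147 mm above the bench.
- stand: Fixed black base of the clamp, 104 (x) x 124 (y) x 12 mm. Origin: centre of its underside. The plate pair floats on two rails along its y axis.
- fixed_plate: Upright aluminium plate 60 mm wide (x), 6 mm thick, top edge 107 mm above the bench. Axes as the stand's; origin at bench height below the gap. Inner face: the plane y = -2.5 mm, facing +y. It rides with the sprung plate on a carriage that floats (about 0.5 N friction) up to 9 mm either way along the stand's y, so the pair centres itself on a blade.
- sprung_plate: Aluminium plate 60 mm wide facing the fixed one from its +y side, leaning away upward 1 in 7: gap 11 to 14 mm at the top edges (107 mm above the bench), 0.5 to 3.5 mm at its lower edge (32 mm above it), differing each run. Springs behind it (7 N per mm, up to 8 mm) let it give along +y. Axes as the fixed plate's; origin at bench height, shifted along y by gap setting and spring travel.
- mouth (a point): Point in the mouth of the gap, level with the plates' top edges (107 mm above the bench), at mid-width, 5.5 mm from the fixed plate's inner face: the place to enter the blade, its width along the plates' x. It moves with the plate pair. The clamp's foot lies 84 mm below it.
- vial: Bystander, loose: small dark vial with a black cap, 28 mm across, 72 mm high. Origin: centre of its underside.
- timer: Bystander, loose: white timer, 70x66x21 mm, lying flat. Origin: centre of its underside.
- tube_rack: Bystander, loose: rack of small tubes, 56x136x52 mm. Origin: centre of its underside.
- microplate: Bystander, loose: white microplate, 86x128x14 mm. Origin: centre of its underside.

How it is judged (in metres and radians):
On the way, in this order (a step that is already met when the one before it is completed fails the run):
1. the gauge blade is lifted clear of the holder in the gripper (height (world z) of gauge_tip above 0.07 m and contact force between the fingers and gauge above 2 N), for 0.2 s.
2. the blade has entered the gap between the two plates from above (x of gauge_tip in the frame of fixed_plate between -0.014 and 0.014 m and y of gauge_tip in the frame of fixed_plate between -0.003 and 0.012 m and height (world z) of gauge_tip below 0.103 m and contact force between the fingers and gauge above 2 N), for 0.1 s.
At the end, for the whole second after the job is handed in: The gripper holds the gauge (over 2 N), still, upright and aligned with the plates within 0.12 rad, within 14 mm of mid-width; its lower edge lies 37 to 80 mm below the plates' tops; it presses the sprung plate with 1.2 to 8 N, the fixed one with over 0.7 N; comb moved under 12 mm (x of gauge_tip in the frame of fixed_plate between -0.014 and 0.014 m and y of gauge_tip in the frame of fixed_plate between -0.003 and 0.012 m and contact force between the fingers and gauge above 2 N and height (world z) of gauge_tip between 0.027 and 0.07 m and contact force between gauge and sprung_plate between 1.2 and 8 N and contact force between gauge and fixed_plate above 0.7 N and angle between gauge's own z axis and vertical below 0.12 rad and angle between the x axis of gauge and the x axis of fixed_plate, either way round below 0.12 rad and linear speed of gauge below 0.01 m/s and distance of comb from where it was at the start of the episode below 0.012 m); the arm keeps its last pose, push and grip.
It fails at once if the blade is forced (over 20 N on a plate) (contact force between gauge and sprung_plate above 20 N or contact force between gauge and fixed_plate above 30 N).
It fails at once if the blade is pushed down to the clamp's foot (x of gauge_tip in the frame of fixed_plate between -0.014 and 0.014 m and y of gauge_tip in the frame of fixed_plate between -0.003 and 0.012 m and height (world z) of gauge_tip below 0.0245 m).
It fails at once if the comb is pulled out or knocked (distance of comb from where it was at the start of the episode above 0.015 m).
It fails at once if a bystander (vial, timer, tube rack, microplate) is moved more than 25 mm (distance of any of vial, timer, tube_rack, microplate from where it was at the start of the episode above 0.025 m).
It also fails if it takes over 35 s, if anything falls off the work surface, if the arm or the gripper's body presses on something with over 40 N, if the wrist force passes 120 N, or if a joint passes its speed limit or range.

## Robot

A 7-joint arm with a two-finger parallel gripper is mounted at the origin on a cart in front of the work surface, level with it; the furniture and walls round the work are solid. World frame = base frame: x ahead of the robot, y to its left, z up, the work surface at z = 0. Lengths are in m, angles in degrees, forces in N, time in s.
With the tool pointing down it reaches from about 0.425 to 0.875 m from the base axis. Payload 4.7 kg.
Tool frame: the origin (TCP) lies midway between the tips of the shut fingers; the grasp point (between the pads) lies 19 mm behind it (env.grip_depth is the distance from the TCP to the grasp point, in m); z points along the fingers, y is the line along which they close (so a half turn about z gives the same grasp; the last joint's range is limited). The gripper opens to 87 mm and grips with 3 to 60 N. Pads are 19 mm wide; open, the fingers measure 117 mm over their backs; the gripper's body (75 mm by 190 mm) begins 51 mm behind the grasp point.
Start: joints at [-69.494, 18.392, -4.016, 83.108, 1.295, 78.541, -3.26], TCP at [0.219, 0.612, 0.223] pointing down, gripper open.
Joint ranges: [-163.93, 163.93], [-17.29, 119.83], [-79.2, 71.16], [3.27, 140.29], [-89.18, 269.18], [5.43, 117.66], [-154.24, 154.24]. Speed limits (degrees/s): [147.25, 147.25, 180, 180, 180, 180, 180].

## Interface

Orientations are given as [roll, pitch, yaw] about the fixed x, y, z axes, in that order (R = Rz(yaw) Ry(pitch) Rx(roll)).
In Python, from cell import get_obs, optics, env, nets gives the robot as it stands.
- The arm moves only by the shell command python3 -m creep 'ROWS' [FORCE]. ROWS is JSON, a list of rows, each an object of numbers: "wx", "wy", "wz": the turn, a rotation vector about the tool's x, y, z in degrees; "tx", "ty", "tz": the shift along the tool's x, y, z in mm; "gripper": the opening, from -1 (shut) to 1 (fully open). A call has 1 to 5 rows; each row is the pose to reach, as a shift and turn from the pose commanded when the call began, along the tool's axes at that moment; what a row does not reach only later rows make up. A row lasts 1/12 s, in which the tool goes at most 41.7 mm and 7.16 degrees, less where a joint would pass 70% of its speed; a pose out of reach is approached as far as the arm can. A call with a gripper value outside its range is refused whole. The fingers move at their own pace and stop on an object; FORCE is the grip in N (left out, the last holds). Time passes only in rows, so rows that repeat a pose let the fingers close. It gives the time, the measured TCP pose, the force, the opening and the grip force at its end, in the units of the state.
- get_obs(): the state, without advancing time (a new reading comes with each control period).
- optics.read_camera(name): name is "scene" or "top" or "wrist"; returns (picture, depth): 400x640x3 uint8, red, green, blue; 400x640 float32, m along the optical axis (not along the pixel's ray), 0 where there is no reading.
- optics.camera_info(name): a dict with "fovy" (degrees; the focal length in pixels is half the picture's height over the tangent of half this angle, whatever the lens; pixels are square), "cx", "cy" (the principal point, pixels), "k1" (the pictures are not rectified: a ray, as slopes to the right and down, at radius r is drawn at 1 + k1 r^2 times it, then the intrinsics apply), "R" (3x3) and "t" (3): a world point X has camera coordinates R X + t; the wrist camera has in their place "tool_from_camera" (4x4, takes a point from camera to tool coordinates, whose origin is the TCP and whose axes are the flange's). Camera axes: x right, y down, z forward; pixel columns grow to the right and rows downward; lengths in m; the calibration is good to about 2 mm. A picture is of the moment at which its call begins: read the wrist's pose just before it. camera_info takes no time and is no camera call.
- env.sign_off(): hands the job in; it is judged then, once.
Trained networks look in the newest picture that a camera, given by its name, has taken for a name from the list of things; names that differ only in an ending like _2 or _b are one class to them, and where a whole thing is asked for, a point or a joint stands for the part that bears it (a point fixed in the world has none). Each returns a list of dicts, best first, with "confidence" (0 to 1); they miss things now and then, are a little off and sometimes report something else, mostly with a low value. They report only what shows in the picture. A call takes as long as a camera call.
- nets.look_for(query, camera): "point" ([x, y, z] in m, in world coordinates, good to about 4 mm: the middle of the surface that is visible of it).
- nets.place_of(query, camera): "point" ([x, y, z] in m, in world coordinates, good to about 4 mm: a listed point, or the origin of a listed thing).
The state is a dict: "time_s": time; "qpos": joint angles; "joint_velocities": joint speeds; "effort": joint torques, N m; "tool_pos": TCP position; "tool_rot": TCP orientation; "force": force on the tool from outside, world axes, zero at the start; "wrist_torque": the same for the moment, N m; "grip_width": finger opening in m; "grasp_force": force on a finger pad.
Only numpy, scipy, OpenCV 4.12 (cv2) and the standard library are available. Lean on these libraries where they do the work, as an engineer would, in place of code of your own. Each camera call takes 0.05 s, during which the arm holds its last target. There are 200 camera calls.

## Working session

There is one attempt and no reset: what is moved stays moved. The work goes in short steps, Python scripts to look and compute and a shell command to move; the robot and the scene stay as the last step left them, time stands still between calls to the robot, and variables do not carry over. Pictures are saved under pics/ and viewed, at most 10 in all, crops included, and the job is handed in when it is done.

```bash
mkdir -p pics
cat > h.py <<'E'
import numpy as np, cv2
from cell import get_obs, optics, env, nets
from scipy.spatial.transform import Rotation as Ro
def cloud(name):
    o=get_obs(); im,d=optics.read_camera(name); c=optics.camera_info(name)
    f=200/np.tan(np.radians(c["fovy"]/2)); K=np.array([[f,0,c["cx"]],[0,f,c["cy"]],[0,0,1.]])
    v,u=np.mgrid[:400,:640]
    p=cv2.undistortPoints(np.stack([u,v],-1).reshape(-1,1,2).astype(np.float64),K,np.array([c["k1"],0,0,0.])).reshape(400,640,2)
    P=np.dstack([p[...,0]*d,p[...,1]*d,d])
    if name=="wrist":
        T=np.array(c["tool_from_camera"]); P=P@T[:3,:3].T+T[:3,3]
        R=Ro.from_euler("xyz",o["tool_rot"],degrees=True).as_matrix(); W=P@R.T+np.array(o["tool_pos"])
    else: W=(P-np.array(c["t"]))@np.array(c["R"])
    W[d==0]=np.nan
    return im,W
E
python3 - <<'E'
from h import *
o=get_obs(); print({k:np.round(o[k],3) for k in o})
ims=[]
for n in("scene","top"):
    im,W=cloud(n); cv2.imwrite(f"pics/{n}0.png",im[...,::-1]); np.save(n,W)
    for q in("gauge_handle","comb","holder","mouth","stand","fixed_plate","sprung_plate","vial","timer","tube_rack","microplate"):
        r=nets.place_of(q,n); print(n,q,[(np.round(x["point"],3).tolist(),round(x["confidence"],2)) for x in r[:2]])
E
```

```text
{'time_s': np.float64(0.0), 'qpos': array([-69.495,  18.439,  -4.016,  83.174,   1.296,  78.542,  -3.262]), 'joint_velocities': array([ 0.03 ,  0.059, -0.054, -0.119, -0.007, -0.058, -0.019]), 'effort': array([ 0.0000e+00, -4.9130e+01, -4.0400e-01, -3.1252e+01, -6.4000e-02,
        4.4000e-02,  0.0000e+00]), 'tool_pos': array([0.219, 0.611, 0.221]), 'tool_rot': array([-1.79891e+02,  6.00000e-03,  1.60303e+02]), 'force': array([ 0.63 , -0.161, -0.545]), 'wrist_torque': array([-0.055,  0.005,  0.049]), 'grasp_force': np.float64(0.0), 'grip_width': np.float64(0.087)}
scene gauge_handle [([0.508, 0.341, 0.125], 0.54)]
scene comb []
scene holder [([0.539, 0.337, -0.002], 0.47)]
scene mouth [([0.505, 0.097, 0.111], 0.67)]
scene stand [([0.511, 0.093, 0.002], 0.95)]
scene fixed_plate [([0.51, 0.09, 0.0], 0.63)]
scene sprung_plate [([0.51, 0.097, 0.005], 0.72), ([0.511, 0.093, 0.002], 0.52)]
scene vial [([0.422, 0.243, -0.0], 0.8)]
scene timer [([0.438, 0.492, -0.001], 0.68)]
scene tube_rack [([0.509, 0.099, 0.111], 0.59)]
scene microplate [([0.447, -0.24, 0.0], 0.65), ([0.509, 0.094, 0.003], 0.3)]
top gauge_handle [([0.504, 0.344, 0.128], 0.48)]
top comb [([0.567, 0.341, 0.011], 0.54)]
top holder [([0.539, 0.339, 0.002], 0.92)]
top mouth [([0.507, 0.093, 0.106], 0.52)]
top stand [([0.515, 0.096, -0.0], 0.94)]
top fixed_plate []
top sprung_plate [([0.639, 0.499, -0.002], 0.67), ([0.509, 0.094, 0.001], 0.43)]
top vial [([0.422, 0.239, -0.001], 0.48)]
top timer [([0.438, 0.488, -0.0], 0.57)]
top tube_rack [([0.639, 0.499, -0.002], 0.94), ([0.567, 0.336, 0.006], 0.73)]
top microplate [([0.455, -0.24, 0.008], 0.83)]
```

Run:
```python
from h import *
W=np.load("top.npy")
def rect(m,n):
    p=W[m][:,:2].astype(np.float32)*1000; r=cv2.minAreaRect(p); print(n,len(p),np.round(r[0],1),np.round(r[1],1),round(r[2],1),"median",np.round(np.median(p,0),1))
x,y,z=W[...,0],W[...,1],W[...,2]
near=lambda a,b,r:(np.hypot(x-a,y-b)<r)
rect(near(.539,.338,.1)&(z>.05)&(z<.066),"holder top")
rect(near(.505,.343,.035)&(z>.125)&(z<.16),"grip")
rect(near(.567,.338,.04)&(z>.095)&(z<.12),"comb")
rect(near(.512,.095,.1)&(z>.006)&(z<.016),"stand")
rect(near(.507,.094,.05)&(z>.1)&(z<.112),"plates")
print(np.round(get_obs()["time_s"],2))
```

```text
holder top 873 [533.2 340. ] [ 55.  150.8] 88.0 median [532.4 333.9]
grip 78 [500.6 338.8] [29.  12.5] 1.3 median [500.5 337.6]
comb 94 [564.3 337.2] [12.5 44.7] 87.5 median [563.4 336.1]
stand 571 [502.6  95.2] [127.4 190.6] 12.2 median [498.   52.8]
plates 107 [505.3  93.6] [59.5 22.9] 3.5 median [506.2  88.4]
1.2
```

View pics/top0.png

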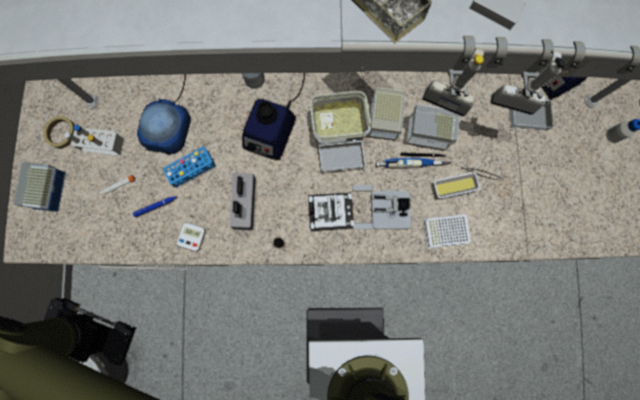

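View pics/scene0.png

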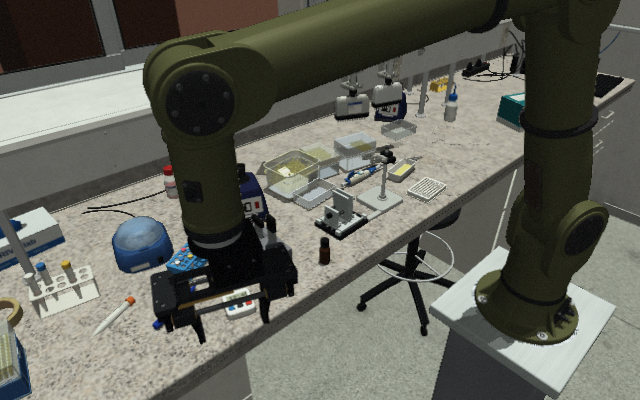

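```bash
python3 -m creep '[{"tx":-36,"ty":-16,"wz":-3.5,"gripper":1},{"tx":-72,"ty":-32,"wz":-7},{"tx":-108,"ty":-48,"wz":-10.5},{"tx":-144,"ty":-64,"wz":-14},{"tx":-180,"ty":-81,"wz":-17.7}]'
```

```text
validation failed for argument at $[0]...
```

```bash
python3 -m creep '[{"wx":0,"wy":0,"wz":-3.5,"tx":-36,"ty":-16,"tz":0,"gripper":1},{"wx":0,"wy":0,"wz":-7,"tx":-72,"ty":-32,"tz":0,"gripper":1},{"wx":0,"wy":0,"wz":-10.5,"tx":-108,"ty":-48,"tz":0,"gripper":1},{"wx":0,"wy":0,"wz":-14,"tx":-144,"ty":-64,"tz":0,"gripper":1},{"wx":0,"wy":0,"wz":-17.7,"tx":-180,"ty":-81,"tz":0,"gripper":1}]'
```

```text
time_s: 1.62
tool_pos: [0.3624, 0.4737, 0.2228]
tool_rot: [180.0, 0.0, 178.2]
force: [0.6, 1.1, -0.6]
grip_width: 0.087
grasp_force: 0.0
```

```bash
python3 -m creep '[{"wx":0,"wy":0,"wz":0,"tx":-29,"ty":-26,"tz":0,"gripper":1},{"wx":0,"wy":0,"wz":0,"tx":-58,"ty":-52,"tz":0,"gripper":1},{"wx":0,"wy":0,"wz":0,"tx":-87,"ty":-78,"tz":0,"gripper":1},{"wx":0,"wy":0,"wz":0,"tx":-116,"ty":-104,"tz":0,"gripper":1},{"wx":0,"wy":0,"wz":0,"tx":-144,"ty":-131,"tz":0,"gripper":1}]'
python3 - <<'E'
from h import *
im,W=cloud("wrist"); cv2.imwrite("pics/w1.png",im[...,::-1])
print(get_obs()["tool_pos"],get_obs()["time_s"])
x,y,z=W[...,0],W[...,1],W[...,2]
def rect(m,n):
    p=W[m][:,:2].astype(np.float32)*1000
    if len(p)<5: return print(n,len(p))
    r=cv2.minAreaRect(p); print(n,len(p),np.round(r[0],1),np.round(r[1],1),round(r[2],1),"zmed",np.median(z[m]))
near=lambda a,b,r:(np.hypot(x-a,y-b)<r)
rect(near(.502,.339,.03)&(z>.135)&(z<.16),"grip")
rect(near(.565,.337,.04)&(z>.1)&(z<.12),"comb")
rect(near(.535,.339,.1)&(z>.05)&(z<.066),"holder")
E
```

```text
time_s: 2.03
tool_pos: [0.5019, 0.3377, 0.2229]
tool_rot: [180.0, 0.0, 178.0]
force: [0.3, 1.3, -0.2]
grip_width: 0.0867
grasp_force: 0.0
[0.5091927  0.32825887 0.22289496] 2.0833
grip 552 [504.9 341.1] [11.4 29.6] 87.9 zmed 0.14542247296720684
comb 544 [568.2 338.8] [11.9 45. ] 87.9 zmed 0.10741432333216747
holder 5503 [537.4 340. ] [ 56.1 150.3] 87.9 zmed 0.058896790042143154
```

View pics/w1.png

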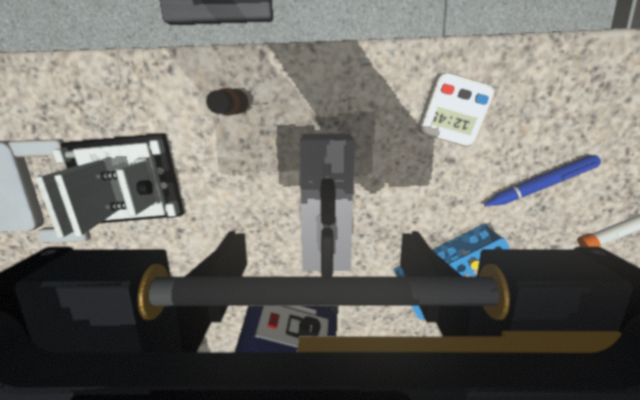

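```bash
python3 -m creep '[{"wx":0,"wy":0,"wz":0,"tx":4.6,"ty":12.6,"tz":30,"gripper":1},{"wx":0,"wy":0,"wz":0,"tx":4.6,"ty":12.6,"tz":60,"gripper":1},{"wx":0,"wy":0,"wz":0,"tx":4.6,"ty":12.6,"tz":60,"gripper":1},{"wx":0,"wy":0,"wz":0,"tx":4.6,"ty":12.6,"tz":60,"gripper":1}]'
```

```text
time_s: 2.42
tool_pos: [0.4953, 0.3512, 0.1612]
tool_rot: [-179.8, -0.2, 178.0]
force: [0.3, -0.4, 1.2]
grip_width: 0.0868
grasp_force: 0.0
```

```bash
python3 -m creep '[{"wx":0,"wy":0,"wz":0,"tx":0,"ty":0,"tz":0,"gripper":1},{"wx":0,"wy":0,"wz":0,"tx":0,"ty":0,"tz":0,"gripper":1}]'
```

```text
time_s: 2.58
tool_pos: [0.4976, 0.3525, 0.1649]
tool_rot: [179.9, 0.2, 178.0]
force: [-0.1, 0.1, 0.8]
grip_width: 0.087
grasp_force: 0.0
```

```bash
python3 -m creep '[{"wx":0,"wy":0,"wz":0,"tx":-8,"ty":-11,"tz":6,"gripper":0.2},{"wx":0,"wy":0,"wz":0,"tx":-8,"ty":-11,"tz":25,"gripper":0.2},{"wx":0,"wy":0,"wz":0,"tx":-8,"ty":-11,"tz":45,"gripper":0.2},{"wx":0,"wy":0,"wz":0,"tx":-8,"ty":-11,"tz":56,"gripper":0.2},{"wx":0,"wy":0,"wz":0,"tx":-8,"ty":-11,"tz":56,"gripper":0.2}]' 30; python3 -m creep '[{"wx":0,"wy":0,"wz":0,"tx":0,"ty":0,"tz":0,"gripper":0.2},{"wx":0,"wy":0,"wz":0,"tx":0,"ty":0,"tz":0,"gripper":0.2}]'
```

```text
time_s: 3.0
tool_pos: [0.5033, 0.3387, 0.1043]
tool_rot: [-179.8, -0.2, 178.0]
force: [-0.9, -0.5, -0.5]
grip_width: 0.0615
grasp_force: 0.0
time_s: 3.17
tool_pos: [0.505, 0.3409, 0.1079]
tool_rot: [179.9, 0.1, 178.0]
force: [-0.7, 0.0, -0.2]
grip_width: 0.054
grasp_force: 0.0
```

Well positioned. Close.

```bash
python3 -m creep '[{"wx":0,"wy":0,"wz":0,"tx":0,"ty":0,"tz":0,"gripper":-1},{"wx":0,"wy":0,"wz":0,"tx":0,"ty":0,"tz":0,"gripper":-1},{"wx":0,"wy":0,"wz":0,"tx":0,"ty":0,"tz":0,"gripper":-1},{"wx":0,"wy":0,"wz":0,"tx":0,"ty":0,"tz":0,"gripper":-1},{"wx":0,"wy":0,"wz":0,"tx":0,"ty":0,"tz":0,"gripper":-1}]' 30; python3 -m creep '[{"wx":0,"wy":0,"wz":0,"tx":0,"ty":0,"tz":0,"gripper":-1},{"wx":0,"wy":0,"wz":0,"tx":0,"ty":0,"tz":0,"gripper":-1},{"wx":0,"wy":0,"wz":0,"tx":0,"ty":0,"tz":0,"gripper":-1}]'
```

```text
time_s: 3.58
tool_pos: [0.5042, 0.3407, 0.1069]
tool_rot: [180.0, 0.0, 178.0]
force: [0.0, -0.4, 0.0]
grip_width: 0.0271
grasp_force: 0.0
time_s: 3.83
tool_pos: [0.5041, 0.3406, 0.1066]
tool_rot: [180.0, -0.0, 178.0]
force: [0.4, 0.2, -0.5]
grip_width: 0.0117
grasp_force: 30.0
```

```bash
python3 -m creep '[{"wx":0,"wy":0,"wz":0,"tx":0,"ty":0,"tz":-15,"gripper":-1},{"wx":0,"wy":0,"wz":0,"tx":0,"ty":0,"tz":-40,"gripper":-1},{"wx":0,"wy":0,"wz":0,"tx":0,"ty":0,"tz":-70,"gripper":-1},{"wx":0,"wy":0,"wz":0,"tx":0,"ty":0,"tz":-100,"gripper":-1},{"wx":0,"wy":0,"wz":0,"tx":0,"ty":0,"tz":-130,"gripper":-1}]' 45; python3 -m creep '[{"wx":0,"wy":0,"wz":0,"tx":0,"ty":0,"tz":0,"gripper":-1},{"wx":0,"wy":0,"wz":0,"tx":0,"ty":0,"tz":0,"gripper":-1},{"wx":0,"wy":0,"wz":0,"tx":0,"ty":0,"tz":0,"gripper":-1}]'
python3 - <<'E'
from h import *
im,W=cloud("wrist"); cv2.imwrite("pics/w2.png",im[...,::-1])
x,y,z=W[...,0],W[...,1],W[...,2]
# plate tops
m=(np.hypot(x-.506,y-.094)<.06)&(z>.1)&(z<.112); print(m.sum())
m2=(np.hypot(x-.51,y-.095)<.09)&(z>.008)&(z<.016); 
for k in(m,m2):
    r=cv2.minAreaRect(W[k][:,:2].astype(np.float32)*1000); print(np.round(r[0],1),np.round(r[1],1),r[2])
i=np.argwhere(m); a,b=i.min(0),i.max(0); print(a,b)
c=im[max(a[0]-70,0):b[0]+90,max(a[1]-70,0):b[1]+90]; cv2.imwrite("pics/w2c.png",cv2.resize(c[...,::-1],None,fx=2.5,fy=2.5))
E
```

```text
time_s: 4.25
tool_pos: [0.5038, 0.3404, 0.2376]
tool_rot: [-180.0, -0.0, 178.0]
force: [1.0, 0.5, -1.6]
grip_width: 0.0116
grasp_force: 45.0
time_s: 4.5
tool_pos: [0.5037, 0.3404, 0.2357]
tool_rot: [-180.0, -0.0, 178.0]
force: [0.1, 0.2, -0.9]
grip_width: 0.0116
grasp_force: 45.0
1233
[510.2  92.8] [60.1 25.7] 2.7809176445007324
[508.5  84.6] [107.9 142.7] 3.3128557205200195
[169  45] [230  91]
```

View pics/w2.png

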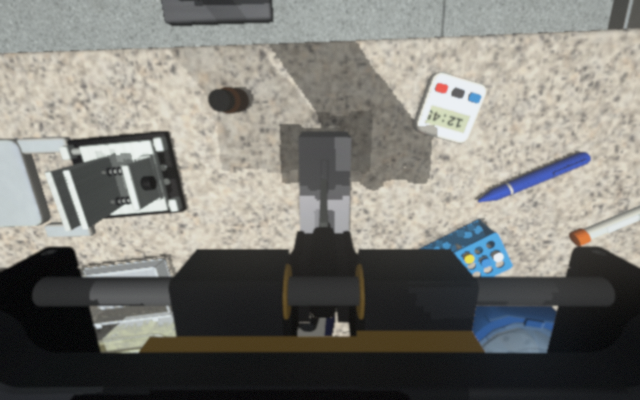

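```bash
python3 -m creep '[{"wx":0,"wy":0,"wz":-1,"tx":0,"ty":-30,"tz":0,"gripper":-1},{"wx":0,"wy":0,"wz":-2,"tx":-1,"ty":-65,"tz":0,"gripper":-1},{"wx":0,"wy":0,"wz":-3,"tx":-1,"ty":-105,"tz":0,"gripper":-1},{"wx":0,"wy":0,"wz":-4,"tx":-2,"ty":-145,"tz":0,"gripper":-1},{"wx":0,"wy":0,"wz":-5,"tx":-2,"ty":-175,"tz":0,"gripper":-1}]'; python3 -m creep '[{"wx":0,"wy":0,"wz":0,"tx":0,"ty":0,"tz":0,"gripper":-1},{"wx":0,"wy":0,"wz":0,"tx":0,"ty":0,"tz":0,"gripper":-1},{"wx":0,"wy":0,"wz":0,"tx":0,"ty":0,"tz":0,"gripper":-1},{"wx":0,"wy":0,"wz":0,"tx":0,"ty":0,"tz":0,"gripper":-1}]'
cat > m.py <<'E'
from h import *
im,W=cloud("wrist"); cv2.imwrite("pics/w3.png",im[...,::-1])
x,y,z=W[...,0],W[...,1],W[...,2]
m=(abs(x-.51)<.05)&(abs(y-.094)<.035)&(z>.101)&(z<.112); print(m.sum())
m2=(np.hypot(x-.51,y-.09)<.11)&(z>.008)&(z<.016)
for k in(m,m2):
    r=cv2.minAreaRect(W[k][:,:2].astype(np.float32)*1000); print(np.round(r[0],1),np.round(r[1],1),r[2])
a=np.radians(3); c=np.array([.51,.093]); d=W[...,:2]-c
X=d[...,0]*np.cos(a)+d[...,1]*np.sin(a); Y=-d[...,0]*np.sin(a)+d[...,1]*np.cos(a)
print("X range",np.nanpercentile(X[m],[1,50,99])*1000); h=np.histogram(Y[m]*1000,np.arange(-25,26,1)); print(dict(zip(h[1].astype(int).tolist(),h[0].tolist())))
s=(abs(X)<.02)&(abs(Y)<.03)&(z>.02)&(z<.115)
for zz in range(25,115,10):
    q=s&(abs(z-zz/1000)<.005); print(zz,q.sum(),np.round(np.percentile(Y[q]*1000,[2,25,50,75,98]),1) if q.sum() else "")
np.save("wr",W)
E
python3 m.py
```

```text
time_s: 4.97
tool_pos: [0.4991, 0.1614, 0.2347]
tool_rot: [-179.9, -0.2, -177.1]
force: [0.3, 0.2, -0.7]
grip_width: 0.0118
grasp_force: 45.0
time_s: 5.3
tool_pos: [0.4993, 0.1672, 0.2356]
tool_rot: [-180.0, -0.1, -176.9]
force: [0.9, 0.4, -0.6]
grip_width: 0.0114
grasp_force: 45.0
835
[509.9  93.1] [60.1 23.1] 3.0204172134399414
[518.7  72. ] [130.1 167.3] 3.4193685054779053
X range [-29.82617582  -1.83670124  29.12634263]
{-25: 0, -24: 0, -23: 0, -22: 0, -21: 0, -20: 0, -19: 0, -18: 0, -17: 0, -16: 0, -15: 0, -14: 0, -13: 0, -12: 22, -11: 57, -10: 64, -9: 65, -8: 63, -7: 61, -6: 106, -5: 1, -4: 0, -3: 0, -2: 0, -1: 0, 0: 0, 1: 0, 2: 0, 3: 0, 4: 0, 5: 22, 6: 57, 7: 69, 8: 66, 9: 64, 10: 68, 11: 50, 12: 0, 13: 0, 14: 0, 15: 0, 16: 0, 17: 0, 18: 0, 19: 0, 20: 0, 21: 0, 22: 0, 23: 0, 24: 0}
25 673 [-0.1  6.4 14.3 21.9 29.3]
35 16 [1.5 1.8 2.  2.2 2.6]
45 21 [2.6 2.9 3.3 3.7 3.9]
55 179 [-5.7  9.7 16.8 23.5 29.5]
65 161 [-5.8 -5.5  5.4 15.  26.4]
75 121 [-21.1  -5.6  -5.4  -5.3   8. ]
85 127 [-5.9 -5.6 -5.5 -5.2  9.3]
95 126 [-5.9 -5.6 -5.5 -5.3 10.7]
105 574 [-11.1  -7.8  -5.4   8.7  11.3]
```

View pics/w3.png

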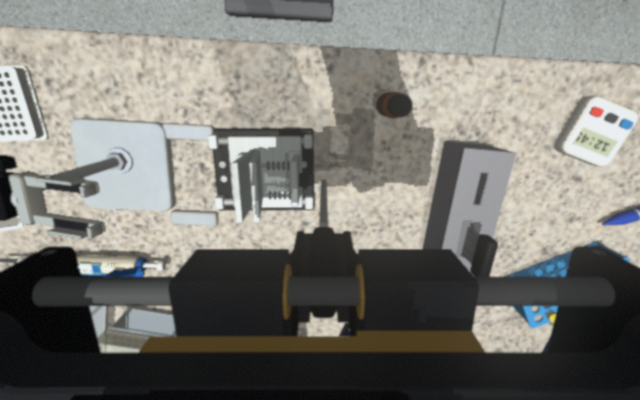

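Run:
```python
from h import *
W=np.load("wr.npy"); x,y,z=W[...,0],W[...,1],W[...,2]; print(get_obs()["tool_pos"],get_obs()["time_s"])
for lo in(.13,.14,.15,.16,.17,.18,.19):
    m=(abs(x-.5)<.03)&(abs(y-.167)<.02)&(z>lo)&(z<lo+.01)
    if m.sum(): print(lo,m.sum(),np.round(np.percentile(x[m],[5,50,95])*1e3,1),np.round(np.percentile(y[m],[5,50,95])*1e3,1))
```

```text
[0.49944117 0.16729179 0.23579746] 5.35
0.14 19 [483.4 483.7 484.2] [164.  165.6 168.1]
0.15 19 [483.5 483.7 484. ] [164.1 166.4 168. ]
0.16 22 [483.6 483.7 483.9] [164.1 166.  167.9]
0.17 24 [483.5 483.8 484.1] [164.2 166.  167.8]
0.18 32 [483.3 483.8 484.7] [163.6 166.3 168.5]
0.19 38 [483.5 483.9 484.4] [163.7 166.  168.3]
```

```bash
python3 -m creep '[{"wx":0,"wy":0,"wz":0,"tx":-2,"ty":-25,"tz":0,"gripper":-1},{"wx":0,"wy":0,"wz":0,"tx":-4,"ty":-50,"tz":0,"gripper":-1},{"wx":0,"wy":0,"wz":0,"tx":-5,"ty":-68,"tz":0,"gripper":-1},{"wx":0,"wy":0,"wz":0,"tx":-5,"ty":-74,"tz":0,"gripper":-1},{"wx":0,"wy":0,"wz":0,"tx":-5,"ty":-74,"tz":0,"gripper":-1}]'; python3 -m creep '[{"wx":0,"wy":0,"wz":0,"tx":0,"ty":0,"tz":0,"gripper":-1},{"wx":0,"wy":0,"wz":0,"tx":0,"ty":0,"tz":0,"gripper":-1},{"wx":0,"wy":0,"wz":0,"tx":0,"ty":0,"tz":0,"gripper":-1}]'
cat > b.py <<'E'
from h import *
o=get_obs(); im,W=cloud("wrist"); cv2.imwrite("pics/w4.png",im[...,::-1])
print(o["tool_pos"],o["force"],o["time_s"])
a=np.radians(3.1); d=W[...,:2]-np.array([.5097,.0931]); z=W[...,2]
X=(d[...,0]*np.cos(a)+d[...,1]*np.sin(a))*1e3; Y=(-d[...,0]*np.sin(a)+d[...,1]*np.cos(a))*1e3
m=(abs(X)<40)&(abs(Y)<25)&(z>.101)&(z<.112); h=np.histogram(Y[m],np.arange(-20,21,1)); print(dict(zip(h[1].astype(int).tolist(),h[0].tolist())))
m=(abs(X)<30)&(abs(Y)<12)&(z>.125)&(z<.19); print("blade",m.sum(),np.percentile(X[m],[5,50]),np.percentile(Y[m],[5,50,95]))
E
python3 b.py
```

```text
time_s: 5.77
tool_pos: [0.509, 0.0913, 0.2364]
tool_rot: [-180.0, -0.0, -177.1]
force: [-0.2, -0.3, -0.8]
grip_width: 0.0116
grasp_force: 45.0
time_s: 6.02
tool_pos: [0.5086, 0.0939, 0.2364]
tool_rot: [180.0, -0.0, -176.8]
force: [0.0, 0.4, -0.4]
grip_width: 0.0116
grasp_force: 45.0
[0.5086095  0.0939035  0.23640969] [ 0.01890956  0.39811892 -0.35987804] 6.0167
{-20: 0, -19: 0, -18: 0, -17: 0, -16: 0, -15: 0, -14: 0, -13: 0, -12: 50, -11: 69, -10: 62, -9: 61, -8: 61, -7: 60, -6: 15, -5: 0, -4: 0, -3: 0, -2: 0, -1: 0, 0: 0, 1: 0, 2: 0, 3: 0, 4: 22, 5: 75, 6: 66, 7: 63, 8: 67, 9: 61, 10: 61, 11: 7, 12: 0, 13: 0, 14: 0, 15: 0, 16: 0, 17: 0, 18: 0, 19: 0}
blade 115 [-16.84023262 -16.58771256] [-1.44205717  0.82779742  2.64113768]
```

View pics/w4.png

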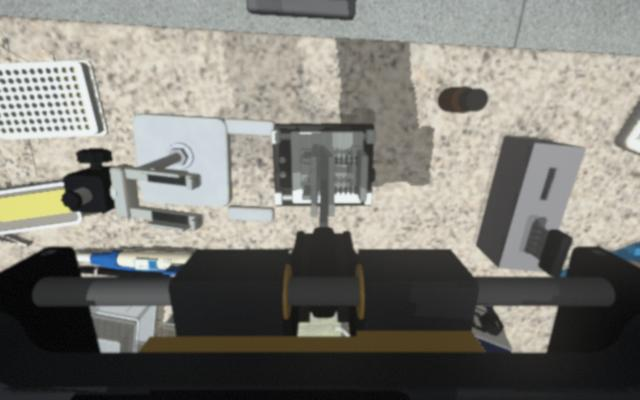

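```bash
python3 -m creep '[{"wx":0,"wy":0,"wz":0,"tx":0,"ty":-1.2,"tz":5,"gripper":-1},{"wx":0,"wy":0,"wz":0,"tx":0,"ty":-1.2,"tz":15,"gripper":-1},{"wx":0,"wy":0,"wz":0,"tx":0,"ty":-1.2,"tz":25,"gripper":-1},{"wx":0,"wy":0,"wz":0,"tx":0,"ty":-1.2,"tz":33,"gripper":-1},{"wx":0,"wy":0,"wz":0,"tx":0,"ty":-1.2,"tz":40,"gripper":-1}]'; python3 -m creep '[{"wx":0,"wy":0,"wz":0,"tx":0,"ty":0,"tz":5,"gripper":-1},{"wx":0,"wy":0,"wz":0,"tx":0,"ty":0,"tz":10,"gripper":-1},{"wx":0,"wy":0,"wz":0,"tx":0,"ty":0,"tz":15,"gripper":-1},{"wx":0,"wy":0,"wz":0,"tx":0,"ty":0,"tz":20,"gripper":-1},{"wx":0,"wy":0,"wz":0,"tx":0,"ty":0,"tz":20,"gripper":-1}]'; python3 -m creep '[{"wx":0,"wy":0,"wz":0,"tx":0,"ty":0,"tz":0,"gripper":-1},{"wx":0,"wy":0,"wz":0,"tx":0,"ty":0,"tz":0,"gripper":-1},{"wx":0,"wy":0,"wz":0,"tx":0,"ty":0,"tz":0,"gripper":-1},{"wx":0,"wy":0,"wz":0,"tx":0,"ty":0,"tz":0,"gripper":-1}]'; python3 b.py
```

```text
time_s: 6.48
tool_pos: [0.5082, 0.0907, 0.1948]
tool_rot: [-180.0, -0.1, -177.0]
force: [-0.2, -0.0, -0.9]
grip_width: 0.0118
grasp_force: 45.0
time_s: 6.9
tool_pos: [0.5084, 0.0907, 0.1755]
tool_rot: [-180.0, -0.1, -177.0]
force: [-0.8, -0.6, -0.7]
grip_width: 0.0115
grasp_force: 45.0
time_s: 7.23
tool_pos: [0.5092, 0.0909, 0.177]
tool_rot: [180.0, 0.0, -177.0]
force: [-0.0, -0.4, 0.2]
grip_width: 0.0116
grasp_force: 45.0
[0.50917578 0.090871   0.17696428] [-0.0158776  -0.40198694  0.18160669] 7.2333
{-20: 0, -19: 0, -18: 0, -17: 0, -16: 0, -15: 0, -14: 0, -13: 0, -12: 63, -11: 64, -10: 88, -9: 87, -8: 58, -7: 70, -6: 40, -5: 5, -4: 4, -3: 8, -2: 4, -1: 4, 0: 0, 1: 0, 2: 0, 3: 0, 4: 41, 5: 76, 6: 83, 7: 87, 8: 84, 9: 81, 10: 78, 11: 16, 12: 0, 13: 0, 14: 0, 15: 0, 16: 0, 17: 0, 18: 0, 19: 0}
blade 727 [-16.37687066 -14.0271292 ] [-10.2672404   -1.79354272  10.14461224]
```

View pics/w4.png

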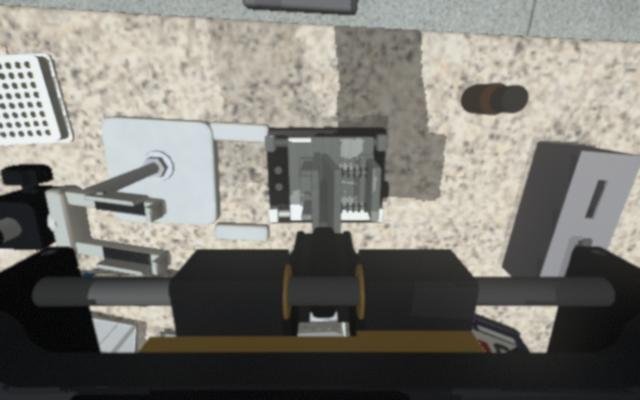

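```bash
python3 -m creep '[{"wx":0,"wy":0,"wz":0,"tx":0,"ty":0,"tz":3,"gripper":-1},{"wx":0,"wy":0,"wz":0,"tx":0,"ty":0,"tz":6,"gripper":-1},{"wx":0,"wy":0,"wz":0,"tx":0,"ty":0,"tz":9,"gripper":-1},{"wx":0,"wy":0,"wz":0,"tx":0,"ty":0,"tz":12,"gripper":-1}]'; for i in 1 2; do python3 -m creep '[{"wx":0,"wy":0,"wz":0,"tx":0,"ty":0,"tz":1,"gripper":-1},{"wx":0,"wy":0,"wz":0,"tx":0,"ty":0,"tz":2,"gripper":-1}]'; done
```

```text
time_s: 7.62
tool_pos: [0.5088, 0.0907, 0.1641]
tool_rot: [-180.0, -0.0, -177.0]
force: [-0.3, 0.5, -0.4]
grip_width: 0.0117
grasp_force: 45.0
time_s: 7.78
tool_pos: [0.5088, 0.0906, 0.1622]
tool_rot: [-180.0, -0.0, -177.0]
force: [1.4, -0.8, -0.9]
grip_width: 0.0116
grasp_force: 45.0
time_s: 7.95
tool_pos: [0.509, 0.0906, 0.1606]
tool_rot: [-180.0, 0.0, -177.0]
force: [1.4, 0.2, -0.7]
grip_width: 0.0121
grasp_force: 45.0
```

```bash
for i in 1 2; do python3 -m creep '[{"wx":0,"wy":0,"wz":0,"tx":0,"ty":0,"tz":0.7,"gripper":-1},{"wx":0,"wy":0,"wz":0,"tx":0,"ty":0,"tz":1.4,"gripper":-1},{"wx":0,"wy":0,"wz":0,"tx":0,"ty":0,"tz":2,"gripper":-1}]'|grep -E "_pos|force:"; done
```

```text
tool_pos: [0.509, 0.0907, 0.1586]
force: [0.4, -1.0, 0.1]
grasp_force: 45.0
tool_pos: [0.5091, 0.0908, 0.1567]
force: [0.3, -0.2, 0.3]
grasp_force: 45.0
```

```bash
for i in 1 2; do python3 -m creep '[{"wx":0,"wy":0,"wz":0,"tx":0,"ty":0,"tz":0.5,"gripper":-1},{"wx":0,"wy":0,"wz":0,"tx":0,"ty":0,"tz":1,"gripper":-1},{"wx":0,"wy":0,"wz":0,"tx":0,"ty":0,"tz":1.5,"gripper":-1}]'|grep -E "_pos|force:|time"; done
```

```text
time_s: 8.7
tool_pos: [0.5092, 0.0908, 0.1554]
force: [-0.9, -0.3, 2.1]
grasp_force: 45.0
time_s: 8.95
tool_pos: [0.5092, 0.0908, 0.1539]
force: [0.7, -0.3, 2.7]
grasp_force: 45.0
```

```bash
python3 -m creep '[{"wx":0,"wy":0,"wz":0,"tx":0,"ty":0,"tz":0.5,"gripper":-1},{"wx":0,"wy":0,"wz":0,"tx":0,"ty":0,"tz":1,"gripper":-1},{"wx":0,"wy":0,"wz":0,"tx":0,"ty":0,"tz":1.5,"gripper":-1}]'|grep -E "_pos|force:|time";  python3 -m creep '[{"wx":0,"wy":0,"wz":0,"tx":0,"ty":0,"tz":0.5,"gripper":-1},{"wx":0,"wy":0,"wz":0,"tx":0,"ty":0,"tz":0.5,"gripper":-1}]'|grep -E "_pos|force:|time"; python3 b.py
```

```text
time_s: 9.2
tool_pos: [0.5092, 0.0908, 0.1524]
force: [0.0, -0.8, 4.5]
grasp_force: 45.0
time_s: 9.37
tool_pos: [0.5092, 0.0909, 0.1518]
force: [-0.0, 0.2, 4.0]
grasp_force: 45.0
[0.50922643 0.09087565 0.15181983] [-0.01707067  0.15897537  4.00785129] 9.3667
{-20: 0, -19: 0, -18: 0, -17: 0, -16: 0, -15: 0, -14: 0, -13: 0, -12: 11, -11: 64, -10: 89, -9: 66, -8: 75, -7: 76, -6: 43, -5: 10, -4: 5, -3: 9, -2: 5, -1: 10, 0: 0, 1: 0, 2: 0, 3: 0, 4: 0, 5: 0, 6: 86, 7: 68, 8: 87, 9: 75, 10: 80, 11: 83, 12: 47, 13: 0, 14: 0, 15: 0, 16: 0, 17: 0, 18: 0, 19: 0}
blade 2007 [-15.90800241 -11.80497086] [-10.65402224  -0.7612562   10.63229225]
```

```bash
python3 -m creep '[{"wx":0,"wy":0,"wz":0,"tx":0,"ty":0,"tz":0,"gripper":-1},{"wx":0,"wy":0,"wz":0,"tx":0,"ty":0,"tz":0,"gripper":-1},{"wx":0,"wy":0,"wz":0,"tx":0,"ty":0,"tz":0,"gripper":-1},{"wx":0,"wy":0,"wz":0,"tx":0,"ty":0,"tz":0,"gripper":-1}]' && python3 -c "
from cell import env
print(env.sign_off())"
```

```text
time_s: 9.75
tool_pos: [0.5092, 0.0908, 0.1518]
tool_rot: [180.0, 0.0, -177.0]
force: [0.0, 0.2, 5.0]
grip_width: 0.0114
grasp_force: 45.0
the job is handed in; nothing more can be done
None
```

I handed the job in at 9.75 s with the gauge blade still held upright and steady between the plates. Its lower edge is about 52 mm below the plate tops and the last measured push was about 5 N. The comb and the other things on the bench were not touched as far as I could see. The sign-off returned no verdict.

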